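Stack the lens rings on the assembly post and close the keeper

TASK

Stack the three loose aluminium lens rings on the upright post of the steel assembly fixture, one at a time and each lowered fully home rather than dropped: the widest ring first, then the tall narrow sleeve, then the medium ring on top. Then swing the fixture's hooked keeper fully shut, so that it lies over the stack with the post in its notch, let go, and leave the other things on the bench where they are.

Things in the scene. Friction and masses are not known exactly. Their poses are not given: they have to be found in the camera images.
- wide_ring: Loose plain aluminium ring, outer diameter 56 mm, 12 mm high, bore 22 mm right through, lying flat on the mat; the widest of the three, goes on first. Origin at its centre, half-way up; z along its bore.
- sleeve: Loose plain aluminium ring, outer diameter 34 mm, 24 mm high, bore 22 mm right through, lying flat on the mat; the narrow, tall one, goes on second. Origin at its centre, half-way up; z along its bore.
- medium_ring: Loose plain aluminium ring, outer diameter 44 mm, 12 mm high, bore 22 mm right through, lying flat on the mat; the medium one, goes on last. Origin at its centre, half-way up; z along its bore.
- seat (a point): On the post's axis, on top of the round shoulder (40 mm wide, 6 mm high) on which the stack stands. The steel post, 19 mm in diameter, rises 66 mm above this point, its top 7 mm tapering to 9 mm. The fixed steel base is 150 x 90 x 10 mm; its top lies 6 mm below this point, the mat's top 16 mm below. z up along the post, x towards the keeper's pivot.
- keeper_pivot (a point): Point on the keeper's upright hinge axis, at the level of the keeper's underside: 80 mm from the post axis along the seat's x axis and 51 mm above the seat (3 mm above the finished 48 mm stack). Fixed to the fixture, same axes as the seat. The hinge pillar is 18 mm in diameter.
- keeper_knob (a point): Middle of the upright black knob (14 mm diameter, 28 mm high) on the keeper, 42 mm from the hinge axis and 71 mm above the seat. The keeper is a flat steel hook 6 mm thick, its arm 26 mm wide, that reaches 100 mm from the hinge axis and swings level. It moves with the keeper; its x axis points from the keeper's tip to the hinge.
- keeper (a joint): Angle of the keeper, rad. 0: fully shut against its stop, the arm reaching from the hinge over the post, the notch round the post. It grows as the keeper opens, clockwise seen from above (from the seat's -x towards its +y); open stop at 2.3. It stays where it is left.
- flux_jar: Bystander: small closed jar, 36 mm diameter, 34 mm high. Origin at the centre of its underside.
- screwdriver: Bystander: screwdriver 140 mm long, lying along its x. Origin at its underside.
- pen: Bystander: thin brass pen, 152 mm long with its tip, 9 mm thick, lying along its x. Origin at its underside.
- syringe: Bystander: plastic flux syringe 135 mm long, 36 mm wide over the flange, 24 mm high, lying along its x. Origin at its underside.
- tweezers: Bystander: dark steel tweezers 138 mm long, 14 mm wide, 5 mm high, lying along their x. Origin at their underside.
Things that resemble listed ones, but are neither listed nor needed, are in the scene too. Leave any red look-alike of the medium_ring alone.

How it is judged:
On the way, in this order (a step that is already met when the one before it is completed fails the run):
1. the widest ring is fully home on the shoulder (z of wide_ring in the frame of seat between 0.004 and 0.008 m and horizontal distance between wide_ring and seat below 0.0035 m and angle between the z axis of wide_ring and the z axis of seat, either way round below 0.08 rad), for 0.2 s.
2. the tall narrow sleeve is fully home on the widest ring (z of sleeve in the frame of seat between 0.022 and 0.026 m and horizontal distance between sleeve and seat below 0.0035 m and angle between the z axis of sleeve and the z axis of seat, either way round below 0.08 rad), for 0.2 s.
3. the medium ring is fully home on the sleeve (z of medium_ring in the frame of seat between 0.04 and 0.044 m and horizontal distance between medium_ring and seat below 0.0035 m and angle between the z axis of medium_ring and the z axis of seat, either way round below 0.08 rad), for 0.2 s.
4. the keeper is swung shut over the stack (value of joint keeper below 0.1 rad), for 0.2 s.
At the end, for the whole second after the job is handed in: The widest ring lies on the shoulder, the tall sleeve on it and the medium ring on top, each within 2 mm of its home height, within 3.5 mm of the post's axis, level within 0.08 rad and at rest; the keeper is shut to within 0.10 rad of its stop and at rest (all of step 1 and all of step 2 and all of step 3 and linear speed of each of wide_ring, sleeve, medium_ring below 0.02 m/s and value of joint keeper below 0.1 rad and velocity of joint keeper between -0.05 and 0.05 rad/s); the robot touches nothing.
It fails at once if a ring is dropped down the post (faster than 0.45 m/s while round it) ((horizontal distance between wide_ring and seat below 0.006 m and z of wide_ring in the frame of seat below 0.066 m and linear speed of wide_ring above 0.45 m/s) or (horizontal distance between sleeve and seat below 0.006 m and z of sleeve in the frame of seat below 0.066 m and linear speed of sleeve above 0.45 m/s) or (horizontal distance between medium_ring and seat below 0.006 m and z of medium_ring in the frame of seat below 0.066 m and linear speed of medium_ring above 0.45 m/s)).
It fails at once if a bystander (jar, screwdriver, pen, syringe or tweezers) is moved more than 30 mm (distance of any of flux_jar, screwdriver, pen, syringe, tweezers from where it was at the start of the episode above 0.03 m).
It also fails if it takes over 72 s, if anything falls off the work surface, if the arm or the gripper's body presses on something with over 40 N, if the wrist force passes 120 N, or if a joint passes its speed limit or range.

ROBOT

A 6-joint arm with a two-finger parallel gripper is mounted at the origin on the work surface. World frame = base frame: x ahead of the robot, y to its left, z up, the work surface at z = 0. Lengths are in m, angles in rad, forces in N, time in s.
With the tool pointing down it reaches from about 0.375 to 0.975 m from the base axis. Payload 3.8 kg.
Tool frame: the origin (TCP) lies midway between the tips of the shut fingers; the grasp point (between the pads) lies 19 mm behind it; z points along the fingers, y is the line along which they close (so a half turn about z gives the same grasp; the last joint's range is limited). The gripper opens to 85 mm and grips with 20 to 120 N. Pads are 22 mm wide; open, the fingers measure 114 mm over their backs; the gripper's body (76 mm by 85 mm) begins 54 mm behind the grasp point. The pads swing forward as they close: fully open they stand 13 mm farther back than shut.
Start: joints at [1.295, 0.264, 1.604, -0, 1.274, -0.037], TCP at [0.16, 0.656, 0.231] pointing down, gripper open.
Joint ranges: [-2.63, 2.63], [-0.94, 2.18], [0.31, 2.57], [-1.31, 4.45], [0, 2.66], [-2.55, 2.55]. Speed limits (rad/s): [2.57, 2.57, 3.14, 3.14, 3.14, 3.14].

INTERFACE

Orientations are given as a rotation vector (axis times angle).
In Python, from workcell import bot gives the robot as it stands.
- The arm moves only by the tool servo_tool, never from a script. Its argument "series" is a list of rows, each a list of 7 numbers: the shift along the world's x, y, z in units of 0.15 m (1.0 is 0.15 m), then the turn, a rotation vector about the world's x, y, z in units of 180 degrees (1.0 is 180 degrees), then the closure, from 0 (fully open) to 1 (shut). A call has 1 to 20 rows; each row is the pose to reach, as a shift and turn from the pose commanded when the call began, turning the shorter way round; what a row does not reach only later rows make up. A row lasts 1/10 s, in which the tool goes at most 50 mm and 8.59 degrees, less where a joint would pass 70% of its speed; a pose out of reach is approached as far as the arm can. A call with a number of a shift or a turn outside -1 to 1 is refused whole. A call with a gripper value outside its range is refused whole. The fingers move at their own pace and stop on an object; "newtons" is the grip in N (left out, the last holds). Time passes only in rows, so rows that repeat a pose let the fingers close. It gives the time, the measured TCP pose, the force, the opening and the grip force at its end, in the units of the state.
- bot.read_state(): the state, without advancing time (a new reading comes with each control period).
- bot.read_camera(name): name is "side" or "top"; returns the picture (480x640x3 uint8, red, green, blue); there is no depth.
- bot.camera_info(name): a dict with "vertical_fov" (degrees; the focal length in pixels is half the picture's height over the tangent of half this angle, whatever the lens; pixels are square), "cx", "cy" (the principal point, pixels), "R" (3x3) and "t" (3): a world point X has camera coordinates R X + t. Camera axes: x right, y down, z forward; pixel columns grow to the right and rows downward; lengths in m; the calibration is good to about 2 mm. A picture is of the moment at which its call begins. camera_info takes no time and is no camera call.
- bot.finish_job(): hands the job in; it is judged then, once.
Trained networks look in the newest picture that a camera, given by its name, has taken for a name from the list of things; names that differ only in an ending like _2 or _b are one class to them, and where a whole thing is asked for, a point or a joint stands for the part that bears it (a point fixed in the world has none). Each returns a list of dicts, best first, with "score" (0 to 1); they miss things now and then, are a little off and sometimes report something else, mostly with a low value. They report only what shows in the picture. A call takes as long as a camera call. They do not tell look-alikes from the thing itself.
- bot.recognise(target, camera): "box" ([left, top, right, bottom] as shares, 0 to 1, of the picture: columns of its width, rows of its height, round what is visible of it).
- bot.trace(target, camera): "mask" (480x640 bool, what is visible of it) and "box" ([left, top, right, bottom] as shares, 0 to 1, of the picture: columns of its width, rows of its height, round what is visible of it).
- bot.mark_of(target, camera): "at" ([row, column] as shares, 0 to 1, of the picture: columns of its width, rows of its height: a listed point, or the origin of a listed thing).
The state is a dict: "time": time; "q": joint angles; "joint_vel": joint speeds; "joint_torque": joint torques, N m; "tool_pos": TCP position; "tcp_rot": TCP orientation; "wrist_force": force on the tool from outside, world axes, zero at the start; "torque": the same for the moment, N m; "width": opening from 0.0 (shut) to 1.0 (fully open); "grip_force": force on a finger pad.
Only numpy, scipy, OpenCV 4.12 (cv2) and the standard library are available. Lean on these libraries where they do the work, as an engineer would, in place of code of your own. Each camera call takes 0.05 s, during which the arm holds its last target. There are 200 camera calls.

## Working session

There is one attempt and no reset: what is moved stays moved. The work goes in short steps, Python scripts to look and compute and a tool call to move; the robot and the scene stay as the last step left them, time stands still between calls to the robot, and variables do not carry over. Pictures are saved under pics/ and viewed, at most 14 in all, crops included, and the job is handed in when it is done.

Besides the shell and the picture viewer there is one more tool, called after "Request:" by a JSON object that holds its "op" and its "data". servo_tool: Moves the arm, as the interface text tells. Shifts and turns lie within -1 to 1; 1 stands for 0.15 m of shift or 180 degrees of turn. Its arguments: {"type":"object","properties":{"series":{"type":"array","items":{"type":"array","items":{"type":"number"}}},"newtons":{"type":"number"}},"required":["series"]}

```bash
mkdir -p pics
cat > h.py <<'E'
from workcell import bot
import numpy as np, cv2
def cam(n):
    i=bot.camera_info(n); f=240/np.tan(np.radians(i["vertical_fov"])/2)
    return f,i["cx"],i["cy"],np.array(i["R"]),np.array(i["t"])
def ray(n,px):
    f,cx,cy,R,t=cam(n); d=R.T@np.array([(px[0]-cx)/f,(px[1]-cy)/f,1]); return -R.T@t,d
def atz(n,px,z):
    c,d=ray(n,px); return c+d*(z-c[2])/d[2]
def proj(n,X):
    f,cx,cy,R,t=cam(n); p=R@np.array(X)+t; return np.array([cx+f*p[0]/p[2],cy+f*p[1]/p[2]])
def tri(a,b):
    (c1,d1),(c2,d2)=ray(*a),ray(*b); s=np.linalg.lstsq(np.c_[d1,-d2],c2-c1,rcond=None)[0]
    p,q=c1+s[0]*d1,c2+s[1]*d2; return (p+q)/2,np.linalg.norm(p-q)
def save(n,f):
    im=bot.read_camera(n); cv2.imwrite("pics/"+f,im[:,:,::-1]); return im
E
python3 - <<'E'
from h import *
for n in("top","side"):
    save(n,n+"0.png"); f,cx,cy,R,t=cam(n); print(n,f,cx,cy,(-R.T@t).round(3),R.round(2).tolist())
    for k in["wide_ring","sleeve","medium_ring","seat","keeper_pivot","keeper_knob"]:
        print(k,[(round(r["score"],2),[round(r["at"][1]*640,1),round(r["at"][0]*480,1)]) for r in bot.mark_of(k,n)[:4]])
E
```

```text
top 561.2109114415686 324.1469942046917 246.63117256617736 [0.498 0.013 1.149] [[-0.02, -1.0, -0.01], [-1.0, 0.02, -0.08], [0.08, 0.0, -1.0]]
wide_ring [(0.71, [393.2, 227.0]), (0.6, [212.2, 250.9])]
sleeve [(0.67, [361.5, 320.6])]
medium_ring [(0.77, [492.5, 287.7]), (0.75, [487.7, 245.0]), (0.74, [445.1, 236.6]), (0.54, [463.6, 322.8])]
seat [(0.89, [245.3, 289.7]), (0.67, [171.9, 317.0])]
keeper_pivot [(0.82, [235.5, 249.6])]
keeper_knob []
side 584.8822840933473 330.8487645065999 244.00030874919514 [ 0.161 -0.505  0.924] [[0.77, -0.63, -0.01], [-0.5, -0.61, -0.62], [0.39, 0.48, -0.79]]
wide_ring [(0.75, [399.0, 303.1])]
sleeve [(0.88, [293.3, 326.8]), (0.63, [255.3, 231.7]), (0.24, [268.6, 175.1])]
medium_ring [(0.96, [462.3, 386.3]), (0.87, [429.9, 332.9]), (0.8, [367.1, 417.4]), (0.68, [426.5, 422.0])]
seat [(0.7, [254.3, 232.5])]
keeper_pivot [(0.65, [284.4, 190.6])]
keeper_knob [(0.61, [267.5, 176.5])]
```

View pics/top0.png

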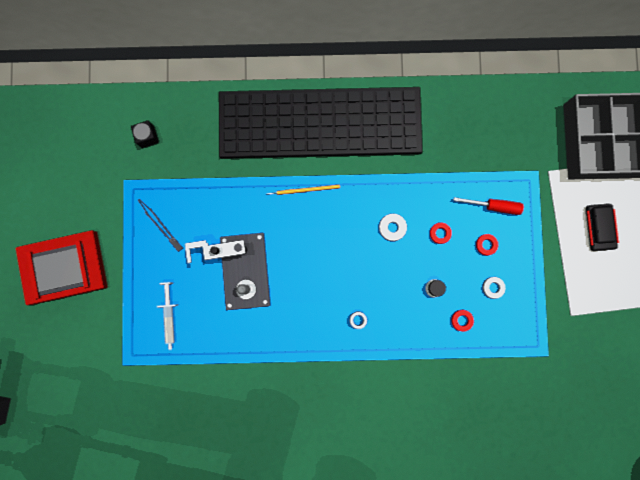

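View pics/side0.png

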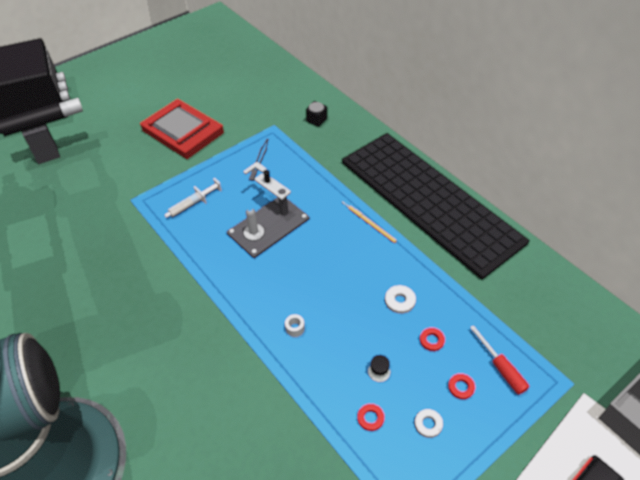

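The top view shows the wide ring at (393,227), the sleeve at (358,320), the white medium ring at (494,287) and the post at (243,290). The keeper is open, reaching left (+y) from its pivot at (238,247). The side view agrees. The red rings and the black jar at (436,288) are to be left alone.

```bash
cat >> h.py <<'E'
from scipy.optimize import least_squares
def hull(n,P):
    q=np.array([proj(n,p) for p in P],np.float32); return cv2.convexHull(q)
def cyl(x,y,z,r,h):
    a=np.linspace(0,2*np.pi,48,endpoint=False)
    return [(x+r*np.cos(b),y+r*np.sin(b),zz) for b in a for zz in(z-h/2,z+h/2)]
def cen(c):
    m=cv2.moments(c); return np.array([m["m10"],m["m01"]])/m["m00"]
def maskcen(m):
    p=np.argwhere(m)[:,::-1].astype(np.float32); c=cv2.convexHull(p); return cen(c),cv2.contourArea(c)
def trace(k,n,near):
    best=None
    for r in bot.trace(k,n):
        c,a=maskcen(r["mask"])
        if np.linalg.norm(c-near)<15 and (best is None or r["score"]>best[2]): best=(c,a,r["score"])
    return best
def fit(obs,r,h,x0,z=None):
    f=lambda v: np.concatenate([cen(hull(n,cyl(v[0],v[1],z if z else v[2],r,h)))-c for n,c in obs])
    s=least_squares(f,x0 if z is None else x0[:2],diff_step=1e-4,x_scale=0.01); return s.x,s.fun
E
python3 - <<'E'
from h import *
bot.read_camera("top");bot.read_camera("side")
for k,r,h,a,b in[("wide_ring",.028,.012,(393,227),(399,301)),("sleeve",.017,.024,(358,320),(293,325)),("medium_ring",.022,.012,(494,287),(429,423))]:
    A,B=trace(k,"top",a),trace(k,"side",b); print(k,A,B)
    o=[(n,v[0]) for n,v in(("top",A),("side",B)) if v]
    x0=atz("top",a,.01)
    if len(o)==2:print(*[v.round(4) for v in fit(o,r,h,x0)])
    for q in o:print(q[0],fit([q],r,h,x0,.003+h/2)[0].round(4))
for n,b in(("top",(185,225,285,315)),("side",(220,150,330,265))):
    im=bot.read_camera(n)[b[1]:b[3],b[0]:b[2],::-1]; cv2.imwrite(f"pics/fx_{n}.png",cv2.resize(im,None,fx=5,fy=5,interpolation=cv2.INTER_CUBIC))
E
```

```text
wide_ring (array([392.99423194, 226.80874317]), 549.0, 0.71) (array([399.63912055, 299.67980794]), 659.5, 0.62)Traceback (most recent call last):
  File "<stdin>", line 7, in <module>
  File "h.py", line 35, in fit
    s=least_squares(f,x0 if z is None else x0[:2],diff_step=1e-4,x_scale=0.01); return s.x,s.fun
    return func(*args, **kwargs)
    result = trf(vector_fun.fun, vector_fun.jac, x0, f0, J0, lb, ub, ftol, xtol,
                 gtol, max_nfev, x_scale, loss_function, tr_solver,
                 tr_options.copy(), verbose, callback=callback_wrapped)
    return trf_no_bounds(
        fun, jac, x0, f0, J0, ftol, xtol, gtol, max_nfev, x_scale,
        loss_function, tr_solver, tr_options, verbose, callback=callback)
    J = jac(x)
    self._update_jac()
    ~~~~~~~~~~~~~~~~^^
    self.J = self.jac_wrapped(xp_copy(self.x), f0=self.f)
             ~~~~~~~~~~~~~~~~^^^^^^^^^^^^^^^^^^^^^^^^^^^^
    J, dct = approx_derivative(
             ~~~~~~~~~~~~~~~~~^
        self.fun,
        ^^^^^^^^^
    ...<2 lines>...
        **self.finite_diff_options,
        ^^^^^^^^^^^^^^^^^^^^^^^^^^
[... 634 characters left out ...]
          ~~~~~~^^^^^^^^^^^^^^^^^^^^^^^^^^^^^^
  File "h.py", line 34, in <lambda>
    f=lambda v: np.concatenate([cen(hull(n,cyl(v[0],v[1],z if z else v[2],r,h)))-c for n,c in obs])
                                    ~~~~^^^^^^^^^^^^^^^^^^^^^^^^^^^^^^^^^^^^^^^
  File "h.py", line 19, in hull
    q=np.array([proj(n,p) for p in P],np.float32); return cv2.convexHull(q)
                ~~~~^^^^^
  File "h.py", line 11, in proj
    f,cx,cy,R,t=cam(n); p=R@np.array(X)+t; return np.array([cx+f*p[0]/p[2],cy+f*p[1]/p[2]])
                ~~~^^^
  File "h.py", line 4, in cam
    i=bot.camera_info(n); f=240/np.tan(np.radians(i["vertical_fov"])/2)
ValueError: time passes only in moves, steps and waits
```

```bash
sed -i 's/^def cam(n):/import functools\n@functools.cache\ndef cam(n):/; s/diff_step=1e-4/diff_step=1e-3/' h.py
python3 - <<'E'
from h import *
bot.read_camera("top");bot.read_camera("side")
for k,r,h,a,b in[("wide_ring",.028,.012,(393,227),(399,301)),("sleeve",.017,.024,(358,320),(293,325)),("medium_ring",.022,.012,(494,287),(429,423))]:
    A,B=trace(k,"top",a),trace(k,"side",b); print(k,A,B)
    o=[(n,v[0]) for n,v in(("top",A),("side",B)) if v]
    x0=atz("top",a,.01)
    if len(o)==2:print(*[v.round(4) for v in fit(o,r,h,x0)])
    for q in o:print(q[0],fit([q],r,h,x0,.003+h/2)[0].round(4))
for n,b in(("top",(185,225,285,315)),("side",(220,150,330,265))):
    im=bot.read_camera(n)[b[1]:b[3],b[0]:b[2],::-1]; cv2.imwrite(f"pics/fx_{n}.png",cv2.resize(im,None,fx=5,fy=5,interpolation=cv2.INTER_CUBIC))
E
```

```text
wide_ring (array([392.83209418, 226.75898389]), 538.0, 0.86) (array([399.51792525, 299.73175693]), 655.5, 0.68)
[ 0.6277 -0.1239  0.0063] [-0.2771  0.3991  0.4355 -0.0632]
top [ 0.6282 -0.1241]
side [ 0.6256 -0.1246]
sleeve (array([357.89772727, 319.88257576]), 176.0, 0.54) (array([294.10844578, 326.00149925]), 333.5, 0.83)
[ 0.4408 -0.0472  0.0122] [-0.1822  0.2955  0.3086 -0.0263]
top [ 0.4415 -0.0474]
side [ 0.4395 -0.0483]
medium_ring (array([494.13851045, 287.38147139]), 367.0, 0.78) (array([428.26136364, 423.88501082]), 616.0, 0.62)
[ 0.5    -0.3252  0.0073] [-0.1619  0.2304  0.2203 -0.0331]
top [ 0.5004 -0.325 ]
side [ 0.499  -0.3253]
```

View pics/fx_top.png

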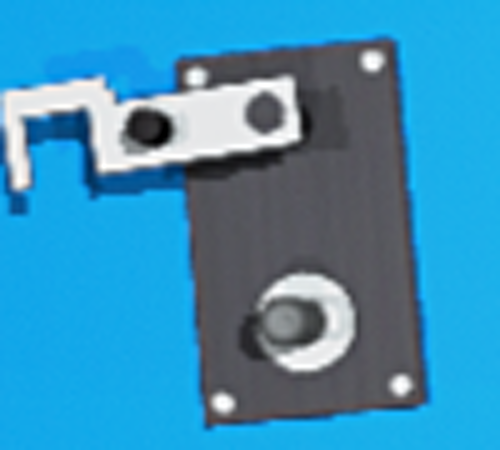

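View pics/fx_side.png

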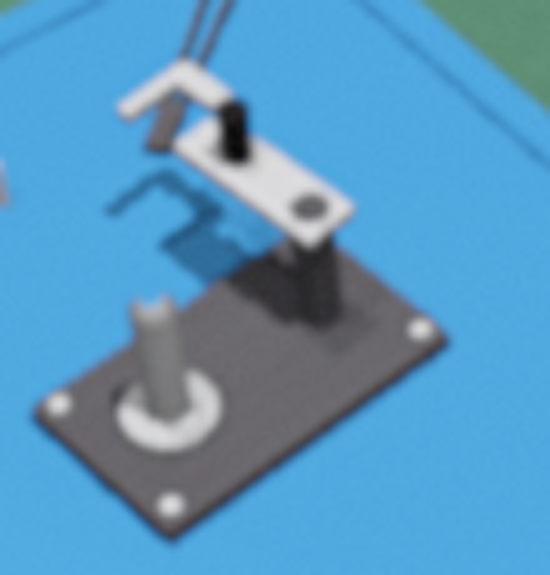

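Top crop: post top at ≈(242.0,288.6), shoulder centre (245.8,289.0), hinge (237.6,247.0) and knob top (214,250). Side crop: post tip at ≈(250.2,210.6), shoulder (253.6,231), hinge (281.6,191) and knob top (266,170). The keeper is open by about 100°.

Run:
```python
from h import *
m=.001
for k,a,b,z in[("posttop",(242,288.6),(250.2,210.6),m+.082),("seat",(245.8,289),(253.6,231),m+.016),("hinge",(237.6,247),(281.6,191),m+.073),("knobtop",(214.2,250),(266.3,170.5),m+.101)]:
    p,e=tri(("top",a),("side",b)); print(k,p.round(4),round(e,4),atz("top",a,z).round(4),atz("side",b,z).round(4))
# corner screws axis direction in top crop at z=base top
c=lambda u,v:atz("top",(185+(u+.5)/5-.5,225+(v+.5)/5-.5),m+.012)
for A,B in(((223,403),(196,77)),((400,385),(372,61))):
    d=c(*B)-c(*A); print(d.round(4),np.degrees(np.arctan2(d[1],d[0])))
print(sum(c(*q) for q in((223,403),(196,77),(400,385),(372,61)))/4)
s=bot.read_state(); print(s["time"],s["tool_pos"],s["tcp_rot"],s["width"])
```

```text
posttop [0.5076 0.1747 0.0819] 0.0016 [0.5083 0.1741 0.083 ] [0.5065 0.1742 0.083 ]
seat [0.5076 0.1764 0.0186] 0.0007 [0.508  0.1764 0.017 ] [0.5079 0.1778 0.017 ]
hinge [0.5878 0.1832 0.0754] 0.0011 [0.5884 0.1831 0.074 ] [0.588  0.1846 0.074 ]
knobtop [0.5808 0.2215 0.1075] 0.0002 [0.5813 0.2226 0.102 ] [0.5836 0.2265 0.102 ]
[0.1322 0.0099 0.    ] 4.300737431765529
[0.1315 0.0097 0.    ] 4.2118796624553525
[0.54493163 0.17994999 0.013     ]
1.4 [0.1596512  0.65582992 0.23125566] [-3.74205071e-01 -3.11922280e+00  5.93262465e-05] 0.9985896941704326
```

Request:
{"op": "servo_tool", "data": {"series": [[0.52,-0.87,0,0,0,0.076,0],[0.52,-0.87,0,0,0,0.076,0],[0.52,-0.87,0,0,0,0.076,0],[0.52,-0.87,0,0,0,0.076,0],[0.52,-0.87,0,0,0,0.076,0],[0.52,-0.87,0,0,0,0.076,0]]}}

```text
time: 2.0
tool_pos: [0.2375, 0.5263, 0.2317]
tcp_rot: [0.0, 3.142, 0.002]
wrist_force: [-0.2, 0.1, 0.1]
width: 1.002
grip_force: 0.0
```

Request:
{"op": "servo_tool", "data": {"series": [[0.52,-0.87,0,0,0,0,0],[0.52,-0.87,0,0,0,0,0],[0.52,-0.87,0,0,0,0,0],[0.52,-0.87,0,0,0,0,0],[0.52,-0.87,0,0,0,0,0]]}}

```text
time: 2.5
tool_pos: [0.316, 0.3955, 0.2316]
tcp_rot: [0.002, 3.142, 0.002]
wrist_force: [-0.5, -0.0, -0.6]
width: 1.0
grip_force: 0.0
```

Request:
{"op": "servo_tool", "data": {"series": [[0.52,-0.87,0,0,0,0,0],[0.52,-0.87,0,0,0,0,0],[0.52,-0.87,0,0,0,0,0],[0.52,-0.87,0,0,0,0,0],[0.52,-0.87,0,0,0,0,0]]}}

```text
time: 3.0
tool_pos: [0.3941, 0.2654, 0.2315]
tcp_rot: [-0.002, -3.141, -0.002]
wrist_force: [-0.3, 1.0, -0.3]
width: 1.002
grip_force: 0.0
```

Request:
{"op": "servo_tool", "data": {"series": [[0.52,-0.87,0,0,0,0,0],[0.52,-0.87,0,0,0,0,0],[0.52,-0.87,0,0,0,0,0],[0.52,-0.87,0,0,0,0,0],[0.52,-0.87,0,0,0,0,0]]}}

```text
time: 3.5
tool_pos: [0.4719, 0.1354, 0.2312]
tcp_rot: [-0.0, -3.141, -0.002]
wrist_force: [-0.7, 0.6, -0.8]
width: 1.002
grip_force: 0.0
```

Request:
{"op": "servo_tool", "data": {"series": [[0.52,-0.87,0,0,0,0,0],[0.52,-0.87,0,0,0,0,0],[0.52,-0.87,0,0,0,0,0],[0.52,-0.87,0,0,0,0,0],[0.52,-0.87,0,0,0,0,0]]}}

```text
time: 4.0
tool_pos: [0.5498, 0.0054, 0.2309]
tcp_rot: [0.001, -3.14, -0.002]
wrist_force: [-0.1, -0.6, 0.3]
width: 0.998
grip_force: 0.0
```

Request:
{"op": "servo_tool", "data": {"series": [[0.52,-0.87,0,0,0,0,0],[0.52,-0.87,0,0,0,0,0],[0.52,-0.87,0,0,0,0,0],[0.52,-0.87,0,0,0,0,0],[0.52,-0.87,0,0,0,0,0],[0.52,-0.87,0,0,0,0,0]]}}

```text
time: 4.6
tool_pos: [0.627, -0.124, 0.231]
tcp_rot: [0.004, -3.14, -0.002]
wrist_force: [-1.1, -0.4, -0.2]
width: 0.997
grip_force: 0.0
```

Request:
{"op": "servo_tool", "data": {"series": [[0,0,-0.33,0,0,0,0.1],[0,0,-0.67,0,0,0,0.1],[0,0,-1,0,0,0,0.1],[0,0,-1,0,0,0,0.1]]}}

```text
time: 5.0
tool_pos: [0.62, -0.1229, 0.0732]
tcp_rot: [0.004, -3.126, -0.007]
wrist_force: [-1.5, 0.3, -1.4]
width: 0.898
grip_force: 0.0
```

Request:
{"op": "servo_tool", "data": {"newtons": 40, "series": [[0,0,-0.25,0,0,0,0.1],[0,0,-0.42,0,0,0,0.1],[0,0,-0.525,0,0,0,0.1],[0,0,-0.525,0,0,0,0.1],[0,0,-0.525,0,0,0,1],[0,0,-0.525,0,0,0,1],[0,0,-0.525,0,0,0,1],[0,0,-0.525,0,0,0,1],[0,0,-0.525,0,0,0,1],[0,0,-0.525,0,0,0,1]]}}

```text
time: 6.0
tool_pos: [0.63, -0.1274, 0.0057]
tcp_rot: [0.0, 3.137, -0.001]
wrist_force: [-0.7, 1.6, 6.7]
width: 0.619
grip_force: 42.1
```

Request:
{"op": "servo_tool", "data": {"series": [[0,0,0.1,0,0,0,1],[0,0,0.4,0,0,0,1],[0,0,0.7,0,0,0,1],[0,0,1,0,0,0,1],[0,0,1,0,0,0,1],[0,0,1,0,0,0,1]]}}

```text
time: 6.6
tool_pos: [0.6292, -0.1277, 0.1561]
tcp_rot: [0.0, 3.136, -0.002]
wrist_force: [-0.4, -0.5, -1.2]
width: 0.62
grip_force: 42.5
```

Run:
```python
from h import *
s=bot.read_state(); p=s["tool_pos"]; print(p,s["width"],s["grip_force"])
im=bot.read_camera("side"); c=proj("side",p).astype(int); print(c)
x,y=max(c[0]-60,0),max(c[1]-60,0); cv2.imwrite("pics/g1.png",cv2.resize(im[y:y+110,x:x+130,::-1],None,fx=5,fy=5,interpolation=cv2.INTER_CUBIC))
print(x,y)
```

```text
[ 0.62919104 -0.12767468  0.15610954] 0.6201242033370277 42.50635268166661
[409 251]
349 191
```

View pics/g1.png

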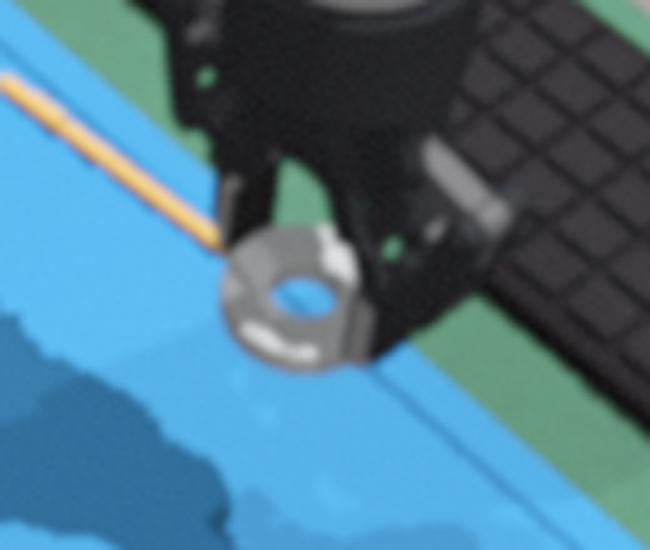

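The ring is held level at the fingertips, with its bore centre at crop (303,297), i.e. image (409.2,250.0).

Run:
```python
from h import *
print(atz("side",(409.2,250),.1574), atz("side",(409.2,250),.162))
for r in bot.mark_of("wide_ring","side"): print(r["score"],r["at"][1]*640,r["at"][0]*480)
print(trace("wide_ring","side",(409,250)), cen(hull("side",cyl(.628,-.127,.1574,.028,.012))))
```

```text
[ 0.62941872 -0.12581355  0.1574    ] [ 0.62660704 -0.12808982  0.162     ]
0.84 408.32 253.67999999999998
(array([405.77423343, 251.1194362 ]), 674.0, 0.88) [409.12439385 251.04990421]
```

Request:
{"op": "servo_tool", "data": {"series": [[-0.09,0.225,0,0,0,0,1],[-0.18,0.45,0,0,0,0,1],[-0.27,0.6745,0,0,0,0,1]]}}

```text
time: 7.05
tool_pos: [0.585, -0.0251, 0.1499]
tcp_rot: [-0.002, -3.137, -0.001]
wrist_force: [0.7, 0.5, -0.8]
width: 0.627
grip_force: 42.5
```

Request:
{"op": "servo_tool", "data": {"series": [[-0.09,0.225,0,0,0,0,1],[-0.18,0.45,0,0,0,0,1],[-0.27,0.6745,0,0,0,0,1]]}}

```text
time: 7.35
tool_pos: [0.5443, 0.0762, 0.1502]
tcp_rot: [-0.001, -3.137, 0.001]
wrist_force: [0.6, 0.2, -0.5]
width: 0.621
grip_force: 42.5
```

Request:
{"op": "servo_tool", "data": {"series": [[-0.09,0.225,0,0,0,0,1],[-0.18,0.45,0,0,0,0,1],[-0.27,0.6745,0,0,0,0,1],[-0.27,0.6745,0,0,0,0,1],[-0.27,0.6745,-0.2,0,0,0,1],[-0.27,0.6745,-0.4,0,0,0,1],[-0.27,0.6745,-0.4,0,0,0,1],[-0.27,0.6745,-0.4,0,0,0,1]]}}

```text
time: 8.15
tool_pos: [0.505, 0.1755, 0.0913]
tcp_rot: [-0.001, -3.138, 0.002]
wrist_force: [0.6, 0.2, -0.7]
width: 0.622
grip_force: 42.6
```

Run:
```python
from h import *
s=bot.read_state(); p=s["tool_pos"]; print(p,s["tcp_rot"])
im=bot.read_camera("side")
crops=[im[165:255,200:310]]
cv2.imwrite("pics/g2.png",cv2.resize(crops[0][:,:,::-1],None,fx=7,fy=6.6,interpolation=cv2.INTER_CUBIC))
print(trace("wide_ring","side",proj("side",p+[0,0,.001])))
for v in bot.mark_of("wide_ring","side")[:2]: print(v["score"],v["at"][1]*640,v["at"][0]*480)
print(proj("side",p+[0,0,.0013]))
```

```text
[0.50497845 0.17546223 0.09127426] [-7.61827661e-04 -3.13765989e+00  2.17195189e-03]
None
0.64 255.168 230.784
0.51 246.208 210.28799999999998
[248.56770613 207.27088629]
```

View pics/g2.png

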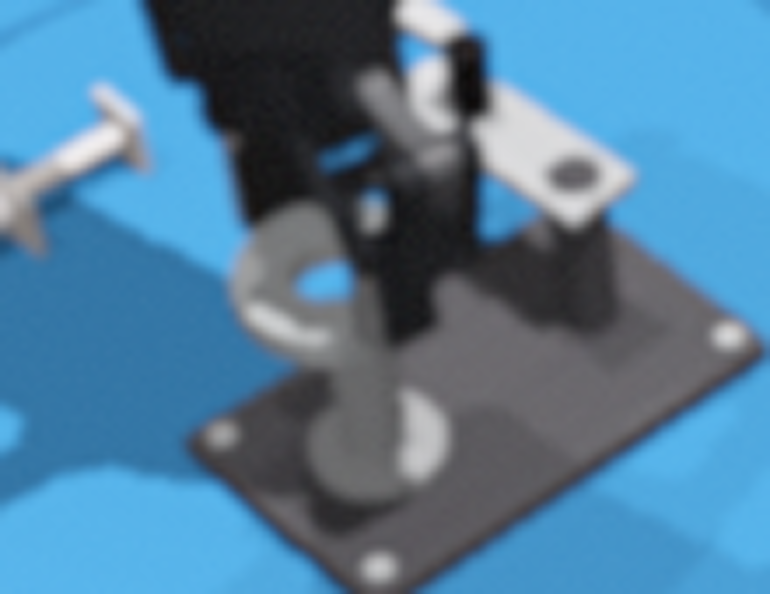

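The ring is just above the post tip, with the post hiding the right of the bore. The ring's left edge is at crop (230,285), its upper edge at y≈203 and its lower edge at y≈363. I'll compare these with the model.

Run:
```python
from h import *
p=bot.read_state()["tool_pos"]
def cr(q): return (q-[200,165]+.5)*[7,6.6]
def ext(P):
    h=np.array([cr(q) for q in hull("side",P)[:,0]]); return h.min(0).round(),h.max(0).round()
for dx,dy in((0,0),(-.003,0),(.003,0),(0,.003),(-.003,.002)): print(dx,dy,ext(cyl(p[0]+dx,p[1]+dy,p[2]+.0013,.028,.012)))
print("post at .508,.1757", ext(cyl(.508,.1757,.079,.0045,.008)), ext(cyl(.508,.1757,.05,.0095,.01)), ext(cyl(.508,.1757,.014,.02,.006)))
h=hull("side",cyl(.508,.1757,.014,.02,.006))
```

```text
0 0 (array([241., 187.]), array([452., 359.]))
-0.003 0 (array([232., 192.]), array([443., 364.]))
0.003 0 (array([250., 182.]), array([461., 354.]))
0 0.003 (array([235., 181.]), array([446., 353.]))
-0.003 0.002 (array([228., 188.]), array([439., 360.]))
post at .508,.1757 (array([340., 287.]), array([376., 329.])) (array([334., 337.]), array([406., 408.])) (array([313., 393.]), array([455., 506.]))
```

Request:
{"op": "servo_tool", "data": {"series": [[0.037,0.003,0,0,0,0,1],[0.037,0.003,0,0,0,0,1],[0.037,0.003,-0.02,0,0,0,1],[0.037,0.003,-0.04,0,0,0,1],[0.037,0.003,-0.06,0,0,0,1],[0.037,0.003,-0.08,0,0,0,1],[0.037,0.003,-0.1,0,0,0,1],[0.037,0.003,-0.1,0,0,0,1]]}}

```text
time: 9.1
tool_pos: [0.5109, 0.1766, 0.0767]
tcp_rot: [0.0, -3.14, 0.001]
wrist_force: [-1.6, -0.1, -1.5]
width: 0.625
grip_force: 42.5
```

Request:
{"op": "servo_tool", "data": {"series": [[-0.005,0,-0.05,0,0,0,1],[-0.005,0,-0.1,0,0,0,1],[-0.005,0,-0.15,0,0,0,1],[-0.005,0,-0.2,0,0,0,1],[-0.005,0,-0.25,0,0,0,1],[-0.005,0,-0.3,0,0,0,1],[-0.005,0,-0.33,0,0,0,1],[-0.005,0,-0.35,0,0,0,1],[-0.005,0,-0.36,0,0,0,1],[-0.005,0,-0.36,0,0,0,1]]}}

```text
time: 10.1
tool_pos: [0.5108, 0.1768, 0.0233]
tcp_rot: [-0.0, -3.141, 0.0]
wrist_force: [-1.2, -0.3, -1.0]
width: 0.623
grip_force: 42.5
```

Request:
{"op": "servo_tool", "data": {"series": [[0,0,-0.007,0,0,0,1],[0,0,-0.014,0,0,0,1],[0,0,-0.02,0,0,0,1],[0,0,-0.02,0,0,0,1]]}}

```text
time: 10.5
tool_pos: [0.5108, 0.1768, 0.0217]
tcp_rot: [0.0, -3.141, 0.0]
wrist_force: [-5.6, -1.1, 7.8]
width: 0.626
grip_force: 43.5
```

Request:
{"op": "servo_tool", "data": {"series": [[0,0,0,0,0,0,0.1],[0,0,0,0,0,0,0.1],[0,0,0,0,0,0,0.1],[0,0,0.15,0,0,0,0.1],[0,0,0.4,0,0,0,0.1],[0,0,0.7,0,0,0,0.1],[0,0,0.9,0,0,0,0.3],[-0.2,-0.32,0.9,0,0,0,0.3],[-0.35,-0.65,0.9,0,0,0,0.3],[-0.45,-1,0.9,0,0,0,0.3],[-0.45,-1,0.9,0,0,0,0.3],[-0.45,-1,0.9,0,0,0,0.3]]}}

```text
time: 11.7
tool_pos: [0.4429, 0.025, 0.1556]
tcp_rot: [0.006, 3.141, -0.001]
wrist_force: [0.2, -0.4, 0.1]
width: 0.701
grip_force: 0.0
```

Run:
```python
from h import *
s=bot.read_state(); p=s["tool_pos"]; print(s["time"],p,s["tcp_rot"],s["width"])
im=bot.read_camera("side")
cv2.imwrite("pics/g3.png",cv2.resize(im[165:265,200:320,::-1],None,fx=5,fy=5,interpolation=cv2.INTER_CUBIC))
t=[(r["score"],r["at"][1]*640,r["at"][0]*480) for r in bot.mark_of("wide_ring","side")]; print(t, proj("side",[.508,.1765,.023]))
for x,y in((.508,.1765),):print(cen(hull("side",cyl(x,y,.023,.028,.012))))
print(trace("wide_ring","side",(254,229)))
```

```text
11.7 [0.44291836 0.02497935 0.15561931] [ 5.54889762e-03  3.14083492e+00 -6.40434377e-04] 0.7014898070208994
[(0.38, 254.208, 232.17600000000002)] [253.65534274 229.4564783 ]
[253.63184239 229.57447739]
(array([241.53333333, 232.1047619 ]), 17.5, 0.45)
```

View pics/g3.png

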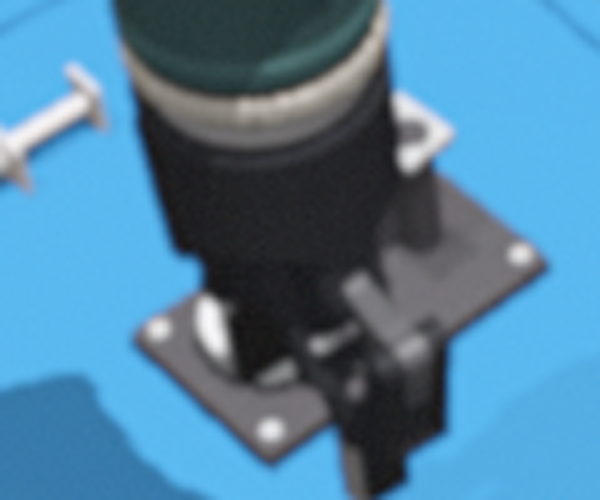

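Request:
{"op": "servo_tool", "data": {"series": [[-0.016,-0.24,0,0,0,0,0.3],[-0.016,-0.483,0,0,0,0,0.3],[-0.016,-0.483,-0.25,0,0,0,0.3],[-0.016,-0.483,-0.5,0,0,0,0.3],[-0.016,-0.483,-0.6,0,0,0,0.3],[-0.016,-0.483,-0.6,0,0,0,0.3],[-0.016,-0.483,-0.6,0,0,0,0.3]]}}

```text
time: 12.55
tool_pos: [0.4418, -0.0448, 0.0656]
tcp_rot: [0.002, -3.141, -0.0]
wrist_force: [0.9, 0.3, 0.2]
width: 0.699
grip_force: 0.0
```

Request:
{"op": "servo_tool", "data": {"newtons": 40, "series": [[-0.009,-0.018,-0.15,0,0,0,0.3],[-0.009,-0.018,-0.3,0,0,0,0.3],[-0.009,-0.018,-0.37,0,0,0,0.3],[-0.009,-0.018,-0.377,0,0,0,0.3],[-0.009,-0.018,-0.377,0,0,0,0.3],[-0.009,-0.018,-0.377,0,0,0,1],[-0.009,-0.018,-0.377,0,0,0,1],[-0.009,-0.018,-0.377,0,0,0,1],[-0.009,-0.018,-0.377,0,0,0,1],[-0.009,-0.018,-0.377,0,0,0,1],[-0.009,-0.018,-0.377,0,0,0,1]]}}

```text
time: 13.65
tool_pos: [0.441, -0.0485, 0.0105]
tcp_rot: [0.0, 3.139, -0.0]
wrist_force: [-0.1, 0.6, 4.9]
width: 0.381
grip_force: 39.3
```

Request:
{"op": "servo_tool", "data": {"series": [[0,0,0.1,0,0,0,1],[0,0,0.4,0,0,0,1],[0,0,0.7,0,0,0,1],[0,0,0.867,0,0,0,1],[0.11,0.36,0.867,0,0,0,1],[0.22,0.7,0.867,0,0,0,1],[0.31,1,0.867,0,0,0,1],[0.31,1,0.867,0,0,0,1],[0.31,1,0.867,0,0,0,1]]}}

```text
time: 14.55
tool_pos: [0.4865, 0.103, 0.1395]
tcp_rot: [-0.005, 3.141, -0.0]
wrist_force: [-0.5, -0.7, -0.7]
width: 0.376
grip_force: 40.0
```

Request:
{"op": "servo_tool", "data": {"series": [[0.07,0.25,0,0,0,0,1],[0.143,0.49,0,0,0,0,1],[0.143,0.49,0,0,0,0,1],[0.143,0.49,-0.15,0,0,0,1],[0.143,0.49,-0.273,0,0,0,1],[0.143,0.49,-0.273,0,0,0,1],[0.143,0.49,-0.273,0,0,0,1]]}}

```text
time: 15.25
tool_pos: [0.5071, 0.1735, 0.0979]
tcp_rot: [-0.002, -3.14, 0.001]
wrist_force: [-0.1, -0.3, -0.1]
width: 0.381
grip_force: 40.1
```

Run:
```python
from h import *
s=bot.read_state(); p=s["tool_pos"]; print(s["time"],p,s["tcp_rot"],s["width"])
im=bot.read_camera("side")
cv2.imwrite("pics/g4.png",cv2.resize(im[165:255,200:310,::-1],None,fx=7,fy=6.6,interpolation=cv2.INTER_CUBIC))
def ext(P):
    h=np.array([(q-[200,165]+.5)*[7,6.6] for q in hull("side",P)[:,0]]); return h.min(0).round(),h.max(0).round()
print("sleeve",ext(cyl(p[0],p[1],p[2]+.0025,.017,.024)))
print("post", ext(cyl(.508,.1765,.079,.0045,.008)),"wide",ext(cyl(.508,.1765,.023,.028,.012)))
```

```text
15.25 [0.50705278 0.17354874 0.09794318] [-2.26819552e-03 -3.14021078e+00  1.28315678e-03] 0.3806613765604987
sleeve (array([282., 192.]), array([418., 337.]))
post (array([338., 286.]), array([374., 327.])) wide (array([278., 346.]), array([479., 513.]))
```

View pics/g4.png

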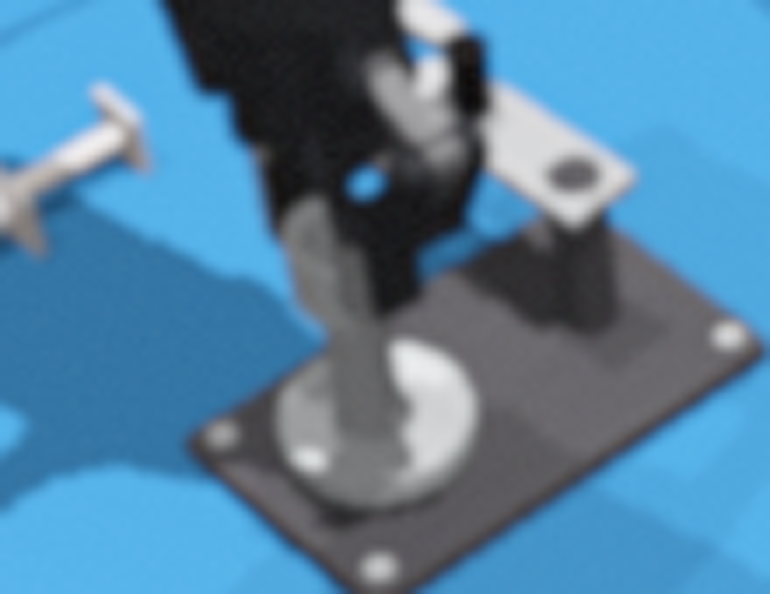

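The wide ring is home: its outline spans x 275–479, y 338–510, and the model predicts 278–479, 346–513. The sleeve hangs level with its upper left corner at (285,193), which fits the TCP. I'll lower it now.

Request:
{"op": "servo_tool", "data": {"series": [[0.007,0.02,0,0,0,0,1],[0.007,0.02,-0.01,0,0,0,1],[0.007,0.02,-0.03,0,0,0,1],[0.007,0.02,-0.05,0,0,0,1],[0.007,0.02,-0.07,0,0,0,1],[0.007,0.02,-0.09,0,0,0,1],[0.007,0.02,-0.11,0,0,0,1],[0.007,0.02,-0.13,0,0,0,1],[0.007,0.02,-0.15,0,0,0,1],[0.007,0.02,-0.15,0,0,0,1]]}}

```text
time: 16.3
tool_pos: [0.508, 0.1778, 0.0747]
tcp_rot: [-0.0, -3.14, 0.001]
wrist_force: [-1.4, -2.5, -0.6]
width: 0.382
grip_force: 40.0
```

Request:
{"op": "servo_tool", "data": {"series": [[-0.003,-0.006,-0.04,0,0,0,1],[-0.003,-0.006,-0.08,0,0,0,1],[-0.003,-0.006,-0.12,0,0,0,1],[-0.003,-0.006,-0.16,0,0,0,1],[-0.003,-0.006,-0.19,0,0,0,1],[-0.003,-0.006,-0.21,0,0,0,1],[-0.003,-0.006,-0.225,0,0,0,1],[-0.003,-0.006,-0.232,0,0,0,1],[-0.003,-0.006,-0.24,0,0,0,1],[-0.003,-0.006,-0.24,0,0,0,1]]}}

```text
time: 17.3
tool_pos: [0.5083, 0.1773, 0.0396]
tcp_rot: [0.0, 3.141, 0.0]
wrist_force: [-0.6, -0.7, -0.7]
width: 0.384
grip_force: 40.1
```

Request:
{"op": "servo_tool", "data": {"series": [[0,0,-0.007,0,0,0,1],[0,0,-0.014,0,0,0,1],[0,0,-0.02,0,0,0,1],[0,0,-0.02,0,0,0,1]]}}

```text
time: 17.7
tool_pos: [0.5086, 0.1774, 0.0384]
tcp_rot: [-0.0, 3.141, -0.0]
wrist_force: [-5.5, -1.8, 12.9]
width: 0.38
grip_force: 41.2
```

Request:
{"op": "servo_tool", "data": {"series": [[0,0,0,0,0,0,0.3],[0,0,0,0,0,0,0.3],[0,0,0,0,0,0,0.3],[0,0,0.15,0,0,0,0.3],[0,0,0.4,0,0,0,0.3],[0,0,0.65,0,0,0,0.3],[0,0,0.75,0,0,0,0.3],[0,-0.32,0.75,0,0,0,0.3],[0,-0.65,0.75,0,0,0,0.3],[0,-1,0.75,0,0,0,0.3]]}}

```text
time: 18.7
tool_pos: [0.5078, 0.0287, 0.1485]
tcp_rot: [0.003, -3.141, 0.0]
wrist_force: [1.1, -0.3, 0.7]
width: 0.7
grip_force: 0.0
```

Request:
{"op": "servo_tool", "data": {"series": [[-0.02,-0.33,0,0,0,0,0.3],[-0.02,-0.66,0,0,0,0,0.3],[-0.02,-1,0,0,0,0,0.3]]}}

```text
time: 19.0
tool_pos: [0.5044, -0.1209, 0.1482]
tcp_rot: [0.0, -3.141, -0.001]
wrist_force: [1.7, -0.3, -0.1]
width: 0.702
grip_force: 0.0
```

Request:
{"op": "servo_tool", "data": {"series": [[-0.02,-0.33,0,0,0,0,0.3],[-0.02,-0.66,0,0,0,0,0.3],[-0.02,-1,0,0,0,0,0.3],[-0.02,-1,0,0,0,0,0.3],[-0.02,-1,0,0,0,0,0.3]]}}

```text
time: 19.5
tool_pos: [0.5015, -0.2701, 0.1479]
tcp_rot: [-0.005, -3.14, -0.002]
wrist_force: [0.4, 0.2, -0.5]
width: 0.699
grip_force: 0.0
```

Run:
```python
from h import *
s=bot.read_state(); p=s["tool_pos"]; print(s["time"],p,s["tcp_rot"],s["width"])
im=bot.read_camera("side")
cv2.imwrite("pics/g5.png",cv2.resize(im[165:255,200:310,::-1],None,fx=7,fy=6.6,interpolation=cv2.INTER_CUBIC))
def ext(P):
    h=np.array([(q-[200,165]+.5)*[7,6.6] for q in hull("side",P)[:,0]]); return h.min(0).round(),h.max(0).round()
print("sleeve",ext(cyl(.508,.1765,.041,.017,.024)),"wide",ext(cyl(.508,.1765,.023,.028,.012)))
```

```text
19.5 [ 0.50146387 -0.27005389  0.14788282] [-4.75925043e-03 -3.14007403e+00 -2.15785569e-03] 0.6991818496570007
sleeve (array([306., 321.]), array([436., 460.])) wide (array([278., 346.]), array([479., 513.]))
```

View pics/g5.png

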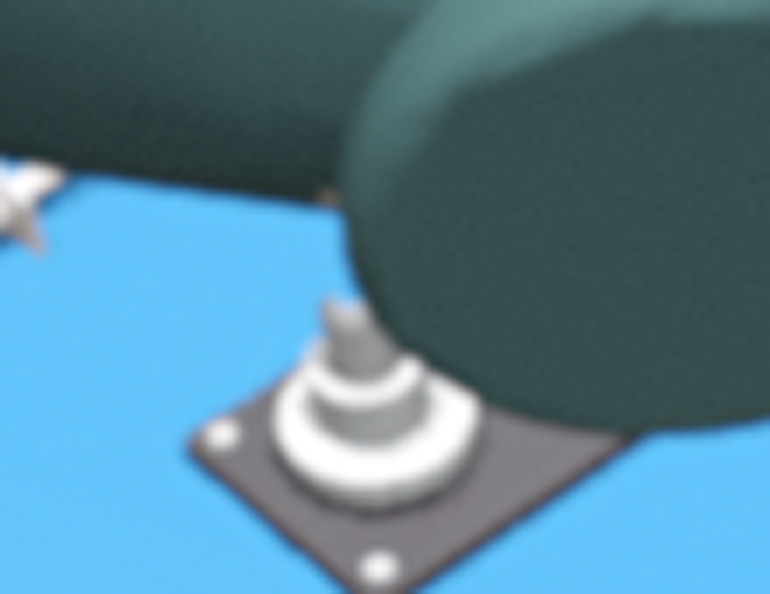

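The wide ring and sleeve are seated concentrically on the post: sleeve at x 303–435 against 306–436 in the model.

Request:
{"op": "servo_tool", "data": {"series": [[-0.01,-0.2,0,0,0,0,0.3],[-0.01,-0.366,0,0,0,0,0.3],[-0.01,-0.366,-0.25,0,0,0,0.3],[-0.01,-0.366,-0.5,0,0,0,0.2],[-0.01,-0.366,-0.65,0,0,0,0.2],[-0.01,-0.366,-0.65,0,0,0,0.2],[-0.01,-0.366,-0.65,0,0,0,0.2]]}}

```text
time: 20.25
tool_pos: [0.5008, -0.3224, 0.0513]
tcp_rot: [0.003, -3.14, -0.002]
wrist_force: [0.4, 0.1, 0.7]
width: 0.8
grip_force: 0.0
```

Request:
{"op": "servo_tool", "data": {"newtons": 40, "series": [[-0.005,-0.017,-0.15,0,0,0,0.2],[-0.005,-0.017,-0.27,0,0,0,0.2],[-0.005,-0.017,-0.302,0,0,0,0.2],[-0.005,-0.017,-0.302,0,0,0,0.2],[-0.005,-0.017,-0.302,0,0,0,1],[-0.005,-0.017,-0.302,0,0,0,1],[-0.005,-0.017,-0.302,0,0,0,1],[-0.005,-0.017,-0.302,0,0,0,1],[-0.005,-0.017,-0.302,0,0,0,1],[-0.005,-0.017,-0.302,0,0,0,1],[-0.005,-0.017,-0.302,0,0,0,1]]}}

```text
time: 21.35
tool_pos: [0.5013, -0.3274, 0.0087]
tcp_rot: [0.0, 3.139, -0.002]
wrist_force: [-1.0, 0.7, 7.4]
width: 0.481
grip_force: 39.6
```

Request:
{"op": "servo_tool", "data": {"series": [[0,0,0.1,0,0,0,1],[0,0,0.4,0,0,0,1],[0,0,0.7,0,0,0,1],[0,0,0.91,0,0,0,1],[0.02,0.33,0.91,0,0,0,1],[0.02,0.66,0.91,0,0,0,1],[0.02,1,0.91,0,0,0,1]]}}

```text
time: 22.05
tool_pos: [0.5035, -0.1769, 0.1451]
tcp_rot: [0.003, 3.138, -0.002]
wrist_force: [0.8, 0.4, -0.0]
width: 0.477
grip_force: 40.7
```

Request:
{"op": "servo_tool", "data": {"series": [[0.02,0.33,0,0,0,0,1],[0.02,0.66,0,0,0,0,1],[0.02,1,0,0,0,0,1]]}}

```text
time: 22.35
tool_pos: [0.5063, -0.027, 0.1446]
tcp_rot: [0.001, 3.139, -0.0]
wrist_force: [0.6, 0.6, 0.1]
width: 0.48
grip_force: 40.7
```

Request:
{"op": "servo_tool", "data": {"series": [[0.02,0.33,0,0,0,0,1],[0.02,0.66,0,0,0,0,1],[0.02,1,0,0,0,0,1],[0.02,1,0,0,0,0,1],[0.02,1,0,0,0,0,1]]}}

```text
time: 22.85
tool_pos: [0.5092, 0.1225, 0.144]
tcp_rot: [-0.005, 3.14, -0.0]
wrist_force: [0.6, -0.4, -0.0]
width: 0.48
grip_force: 40.7
```

Request:
{"op": "servo_tool", "data": {"series": [[0,0.2,0,0,0,0,1],[0,0.363,0,0,0,0,1],[0,0.363,0,0,0,0,1],[0,0.363,-0.15,0,0,0,1],[0,0.363,-0.315,0,0,0,1],[0,0.363,-0.315,0,0,0,1],[0,0.363,-0.315,0,0,0,1],[0,0.363,-0.315,0,0,0,1]]}}

```text
time: 23.65
tool_pos: [0.5102, 0.1751, 0.097]
tcp_rot: [0.002, 3.14, 0.001]
wrist_force: [0.3, -0.3, 0.2]
width: 0.482
grip_force: 40.7
```

Run:
```python
from h import *
s=bot.read_state(); p=s["tool_pos"]; print(s["time"],p,s["tcp_rot"],s["width"])
im=bot.read_camera("side")
cv2.imwrite("pics/g6.png",cv2.resize(im[165:255,200:310,::-1],None,fx=7,fy=6.6,interpolation=cv2.INTER_CUBIC))
def ext(P):
    h=np.array([(q-[200,165]+.5)*[7,6.6] for q in hull("side",P)[:,0]]); return h.min(0).round(),h.max(0).round()
print("med",ext(cyl(p[0],p[1],p[2]-.0017,.022,.012)),"post",ext(cyl(.508,.1765,.079,.0045,.008)))
```

```text
23.65 [0.51021988 0.17505446 0.09701485] [2.13012336e-03 3.13953012e+00 5.96116637e-04] 0.48217543045088784
med (array([275., 198.]), array([442., 339.])) post (array([338., 286.]), array([374., 327.]))
```

View pics/g6.png

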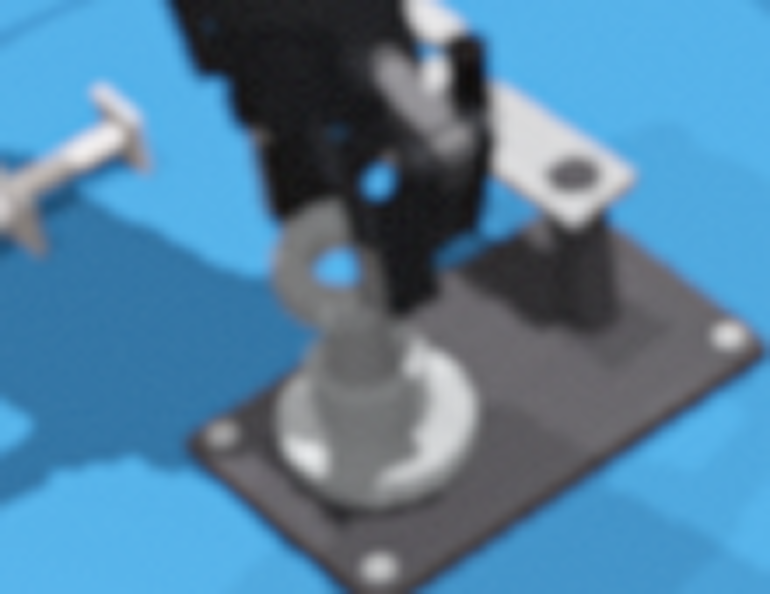

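The medium ring hangs level just above the post tip, with its left edge at crop x 270 and its bore at (337,268), about 1 mm toward −x of the TCP. I'll lower it.

Request:
{"op": "servo_tool", "data": {"series": [[-0.006,0.012,0,0,0,0,1],[-0.006,0.012,-0.02,0,0,0,1],[-0.006,0.012,-0.04,0,0,0,1],[-0.006,0.012,-0.06,0,0,0,1],[-0.006,0.012,-0.08,0,0,0,1],[-0.006,0.012,-0.1,0,0,0,1],[-0.006,0.012,-0.12,0,0,0,1],[-0.006,0.012,-0.135,0,0,0,1],[-0.006,0.012,-0.135,0,0,0,1]]}}

```text
time: 24.6
tool_pos: [0.5079, 0.1774, 0.0748]
tcp_rot: [0.0, -3.141, 0.0]
wrist_force: [0.5, -0.4, -0.2]
width: 0.482
grip_force: 40.7
```

Request:
{"op": "servo_tool", "data": {"series": [[0,0,-0.025,0,0,0,1],[0,0,-0.05,0,0,0,1],[0,0,-0.07,0,0,0,1],[0,0,-0.085,0,0,0,1],[0,0,-0.095,0,0,0,1],[0,0,-0.1,0,0,0,1],[0,0,-0.1,0,0,0,1]]}}

```text
time: 25.3
tool_pos: [0.5082, 0.1776, 0.0608]
tcp_rot: [-0.0, 3.142, -0.0]
wrist_force: [-0.9, -0.3, 3.6]
width: 0.485
grip_force: 41.2
```

Request:
{"op": "servo_tool", "data": {"series": [[0,0,0,0,0,0,0.3],[0,0,0,0,0,0,0.3],[0,0,0,0,0,0,0.3],[0,0,0.15,0,0,0,0.3],[0,0,0.4,0,0,0,0.3],[0,0,0.6,0,0,0,0.3],[0,0,0.6,0,0,-0.045,0.5],[0.06,0.04,0.6,0,0,-0.09,0.5],[0.12,0.08,0.6,0,0,-0.135,0.5],[0.18,0.12,0.6,0,0,-0.18,0.5],[0.25,0.16,0.6,0,0,-0.225,0.5],[0.31,0.2,0.6,0,0,-0.27,0.5],[0.37,0.24,0.6,0,0,-0.315,0.5],[0.43,0.28,0.6,0,0,-0.36,0.5],[0.489,0.306,0.6,0,0,-0.405,0.5],[0.489,0.306,0.6,0,0,-0.45,0.5],[0.489,0.306,0.6,0,0,-0.456,0.5],[0.489,0.306,0.6,0,0,-0.456,0.5]]}}

```text
time: 27.1
tool_pos: [0.5812, 0.2234, 0.15]
tcp_rot: [-2.06, -2.372, 0.001]
wrist_force: [-0.5, -0.1, 0.7]
width: 0.499
grip_force: 0.0
```

Run:
```python
from h import *
s=bot.read_state(); p=s["tool_pos"]; print(s["time"],p,s["tcp_rot"],s["width"])
im=bot.read_camera("side")
cv2.imwrite("pics/g7.png",cv2.resize(im[145:255,200:310,::-1],None,fx=5.4,fy=5.4,interpolation=cv2.INTER_CUBIC))
def ext(P):
    h=np.array([(q-[200,145]+.5)*5.4 for q in hull("side",P)[:,0]]); return h.min(0).round(),h.max(0).round()
print("med",ext(cyl(.508,.1768,.059,.022,.012)),"knob",ext(cyl(.5815,.2235,.088,.007,.028)))
```

```text
27.1 [0.58122944 0.22338195 0.14997542] [-2.05950332e+00 -2.37197588e+00  7.32650041e-04] 0.4987115141511663
med (array([218., 338.]), array([343., 452.])) knob (array([342., 134.]), array([387., 214.]))
```

View pics/g7.png

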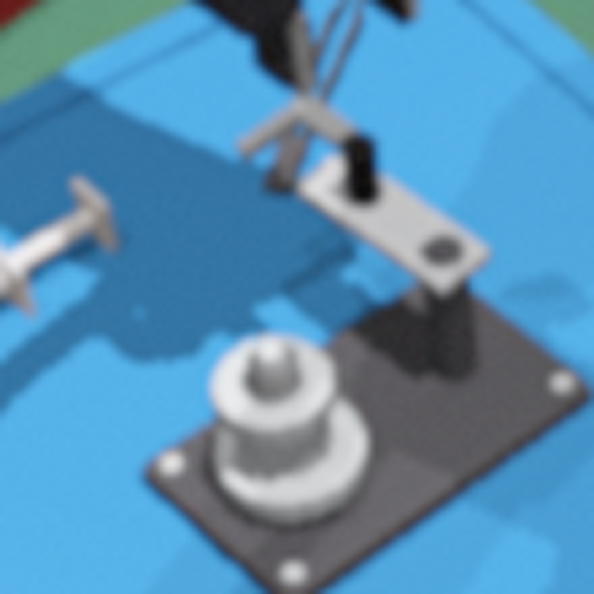

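The three-ring stack stands neatly on the post. The knob is at crop (343–378, 133–203), within about 2 mm of the assumed (0.5815, 0.2235).

Request:
{"op": "servo_tool", "data": {"newtons": 25, "series": [[0,0.006,-0.15,0,0,0,0.5],[0,0.006,-0.3,0,0,0,0.5],[0,0.006,-0.4,0,0,0,0.5],[0,0.006,-0.44,0,0,0,0.5],[0,0.006,-0.44,0,0,0,0.5],[0,0.006,-0.44,0,0,0,1],[0,0.006,-0.44,0,0,0,1],[0,0.006,-0.44,0,0,0,1],[0,0.006,-0.44,0,0,0,1],[0,0.006,-0.44,0,0,0,1]]}}

```text
time: 28.15
tool_pos: [0.5824, 0.2247, 0.0856]
tcp_rot: [2.062, 2.369, 0.003]
wrist_force: [0.1, 0.1, 5.4]
width: 0.148
grip_force: 25.5
```

Request:
{"op": "servo_tool", "data": {"series": [[-0.019,-0.003,0.01,0,0,0.022,1],[-0.038,-0.0075,0.01,0,0,0.044,1],[-0.057,-0.013,0.01,0,0,0.067,1],[-0.075,-0.02,0.01,0,0,0.089,1],[-0.093,-0.029,0.01,0,0,0.111,1],[-0.11,-0.038,0.01,0,0,0.133,1],[-0.126,-0.049,0.01,0,0,0.156,1],[-0.142,-0.061,0.01,0,0,0.178,1],[-0.157,-0.074,0.01,0,0,0.2,1],[-0.17,-0.087,0.01,0,0,0.222,1]]}}

```text
time: 29.15
tool_pos: [0.5562, 0.2113, 0.0857]
tcp_rot: [1.124, 2.933, 0.001]
wrist_force: [0.8, -0.4, -0.2]
width: 0.149
grip_force: 25.1
```

Request:
{"op": "servo_tool", "data": {"series": [[-0.013,-0.015,0,0,0,0.022,1],[-0.025,-0.031,0,0,0,0.044,1],[-0.036,-0.047,0,0,0,0.067,1],[-0.045,-0.064,0,0,0,0.089,1],[-0.053,-0.082,0,0,0,0.111,1],[-0.06,-0.1,0,0,0,0.133,1],[-0.066,-0.119,0,0,0,0.156,1],[-0.07,-0.138,0,0,0,0.178,1],[-0.073,-0.157,0,0,0,0.2,1],[-0.075,-0.177,0,0,0,0.222,1],[-0.075,-0.197,0,0,0,0.244,1],[-0.074,-0.21,0,0,0,0.26,1],[-0.074,-0.21,0,0,0,0.26,1]]}}

```text
time: 30.45
tool_pos: [0.545, 0.1794, 0.0857]
tcp_rot: [-0.128, 3.139, -0.001]
wrist_force: [2.2, -1.9, 0.0]
width: 0.149
grip_force: 25.2
```

Request:
{"op": "servo_tool", "data": {"series": [[0,-0.01,0,0,0,0,1],[0,-0.02,0,0,0,0,1],[0,-0.02,0,0,0,0,1]]}}

```text
time: 30.75
tool_pos: [0.545, 0.1789, 0.0858]
tcp_rot: [-0.125, 3.138, 0.006]
wrist_force: [1.9, 7.1, -1.9]
width: 0.143
grip_force: 25.1
```

Request:
{"op": "servo_tool", "data": {"series": [[0,0.015,0,0,0,0,0.6],[0,0.015,0,0,0,0,0.6],[0,0.015,0,0,0,0,0.6],[0,0.015,0,0,0,0,0.6],[0,0.015,0.1,0,0,0,0.6],[0,0.015,0.4,0,0,0,0.6],[0,0.015,0.7,0,0,0,0.6],[0,0.015,1,0,0,0,0.6],[0,0.015,1,0,0,0,0.6],[0,0.015,1,0,0,0,0.6]]}}

```text
time: 31.75
tool_pos: [0.5462, 0.1793, 0.2392]
tcp_rot: [-0.128, 3.134, 0.002]
wrist_force: [0.4, 0.5, -1.0]
width: 0.399
grip_force: 0.0
```

Run:
```python
from h import *
s=bot.read_state(); print(s["time"],s["tool_pos"],s["wrist_force"])
im=bot.read_camera("side")
cv2.imwrite("pics/g8.png",cv2.resize(im[145:255,200:310,::-1],None,fx=5.4,fy=5.4,interpolation=cv2.INTER_CUBIC))
```

```text
31.75 [0.54622796 0.17930683 0.23915308] [ 0.37249352  0.49599997 -1.02509734]
```

View pics/g8.png

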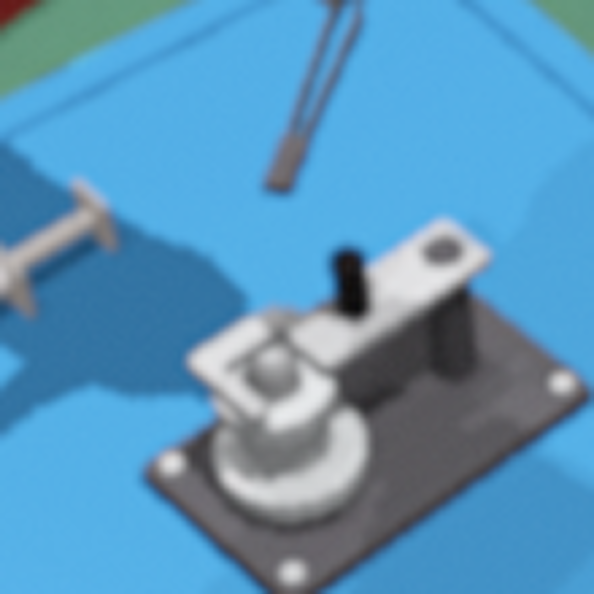

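The keeper lies shut over the stack with the post tip at (272,370) inside its notch. The knob is at (350,283), the arm is clear, and the tweezers and syringe have not moved.

```bash
python3 -c "
from workcell import bot
print(bot.finish_job())"
```

```text
the job is handed in; nothing more can be done
None
```

The wide ring, sleeve and medium ring are stacked home on the post, the keeper is shut with the post in its notch, the arm is clear and the job is handed in; the final picture showed all this, but no verdict was returned.

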